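# Ring up the casting formers for investing

## Robot

A 6-joint arm with a two-finger parallel gripper is mounted at the origin on a cart in front of the work surface, level with it; the furniture and walls round the work are solid. World frame = base frame: x ahead of the robot, y to its left, z up, the work surface at z = 0. Lengths are in m, angles in rad, forces in N, time in s.
With the tool pointing down it reaches from about 0.3 to 0.825 m from the base axis. Payload 5.4 kg.
Tool frame: the origin (TCP) lies midway between the tips of the shut fingers; the grasp point (between the pads) lies 19 mm behind it; z points along the fingers, y is the line along which they close (so a half turn about z gives the same grasp; the last joint's range is limited). The gripper opens to 92 mm and grips with 3 to 60 N. Pads are 20 mm wide; open, the fingers measure 128 mm over their backs; the gripper's body (75 mm by 189 mm) begins 69 mm behind the grasp point.
Start: joints at [0.968, 0.158, 1.597, -0, 1.386, -0.21], TCP at [0.22, 0.531, 0.175] pointing down, gripper open.
Joint ranges: [-2.91, 2.91], [-0.94, 2.29], [0.18, 2.7], [-1.29, 4.43], [0.17, 2.64], [-3, 3]. Speed limits (rad/s): [2.57, 2.57, 3.14, 3.14, 3.14, 3.14].

## Interface

Orientations are given as [roll, pitch, yaw] about the fixed x, y, z axes, in that order (R = Rz(yaw) Ry(pitch) Rx(roll)).
In Python, from workcell import ctrl gives the robot as it stands.
- The arm moves only by the tool apply_moves, never from a script. Its argument "moves" is a list of rows, each a list of 7 numbers: the shift along the tool's x, y, z as a fraction of full scale, then the turn, a rotation vector about the tool's x, y, z as a fraction of full scale, then the closure, from 0 (fully open) to 1 (shut). A call has 1 to 20 rows; each row is the pose to reach, as a shift and turn from the pose commanded when the call began, along the tool's axes at that moment, turning the shorter way round; what a row does not reach only later rows make up. Full scale, the value 1, is 200 mm for a shift and 180 degrees for a turn. A row lasts 1/12 s, in which the tool goes at most 41.7 mm and 7.16 degrees, less where a joint would pass 70% of its speed; a pose out of reach is approached as far as the arm can. A call with a number of a shift or a turn outside -1 to 1 is refused whole. A call with a gripper value outside its range is refused whole. The fingers move at their own pace and stop on an object; "force" is the grip in N (left out, the last holds). Time passes only in rows, so rows that repeat a pose let the fingers close. It gives the time, the measured TCP pose, the force, the opening and the grip force at its end, in the units of the state.
- ctrl.read_state(): the state, without advancing time (a new reading comes with each control period).
- ctrl.get_image(name): name is "side" or "top" or "wrist"; returns the picture (400x640x3 uint8, blue, green, red); there is no depth.
- ctrl.calibration(name): a dict with "vertical_fov" (degrees; the focal length in pixels is half the picture's height over the tangent of half this angle, whatever the lens; pixels are square), "cx", "cy" (the principal point, pixels), "dist_coeffs" ([k1, k2, p1, p2, k3] as OpenCV has them; the pictures are not rectified), "T" (4x4, takes a point from camera to world coordinates). Camera axes: x right, y down, z forward; pixel columns grow to the right and rows downward; lengths in m; the calibration is good to about 2 mm. A picture is of the moment at which its call begins: read the wrist's pose just before it. calibration takes no time and is no camera call; for the wrist camera it gives the pose at the moment of the call.
- ctrl.hand_in(): hands the job in; it is judged then, once.
The state is a dict: "time": time; "q": joint angles; "qd": joint speeds; "joint_efforts": joint torques, N m; "tcp_pos": TCP position; "tcp_rot": TCP orientation; "wrist_force": force on the tool from outside, world axes, zero at the start; "ft_torque": the same for the moment, N m; "gripper_width": finger opening in m; "grip_force": force on a finger pad.
Only numpy, scipy, OpenCV 4.12 (cv2) and the standard library are available. Lean on these libraries where they do the work, as an engineer would, in place of code of your own. Each camera call takes 0.05 s, during which the arm holds its last target. There are 200 camera calls.

## Task

Get the casting batch ready for investing: stand the wax-up former that is still on the mat in the empty bay of the carrier tray, and set over each of the three formers in the tray the full-height steel casting ring that fits it, seated flat on the former's flange around the boss. Lower the parts without dropping or ramming them, and leave the two low rings, which would not cover the wax, where they stand.

Things in the scene. Friction and masses are not known exactly. Their poses are not given: they have to be found in the camera images.
- tray: fixed shallow aluminium tray, 100 mm (its x) by 292 mm (its y), rim 14 mm high, floor 3 mm thick, divided by two 9 mm high strips into three bays of 92 x 92 mm whose centres lie at y = -96, 0 and +96 mm in its frame (x = 0). Origin: centre of underside. Two bays hold a former, one is empty
- former_small: small crucible former: loose dark grey-brown rubber disc carrying one crown of green wax. Flange 52 mm across, 8 mm high; on it a boss 28 mm across, straight from 8 to 18 mm above the underside (grip it here from above), then a cone to 26 mm; wax narrower than the boss, up to 46 mm. Origin: centre of underside, z up. Starts in a tray bay or, one of the three, outside on a 3 mm mat on the bench
- former_medium: medium crucible former: loose dark grey-brown rubber disc carrying two crowns of green wax. Flange 64 mm across, 8 mm high; on it a boss 40 mm across, straight from 8 to 18 mm above the underside (grip it here from above), then a cone to 26 mm; wax narrower than the boss, up to 46 mm. Origin: centre of underside, z up. Starts in a tray bay or, one of the three, outside on a 3 mm mat on the bench
- former_large: large crucible former: loose dark grey-brown rubber disc carrying three crowns of green wax. Flange 76 mm across, 8 mm high; on it a boss 52 mm across, straight from 8 to 18 mm above the underside (grip it here from above), then a cone to 26 mm; wax narrower than the boss, up to 46 mm. Origin: centre of underside, z up. Starts in a tray bay or, one of the three, outside on a 3 mm mat on the bench
- ring_small: small full-height casting ring: plain steel tube open at both ends, 40 mm outside, 35 mm inside, 50 mm high, standing on the bench. Origin: centre of its lower edge on the axis, z up. It belongs round the 28 mm boss of the small former, its lower edge resting on the flange, 8 mm above the former's underside
- ring_medium: medium full-height casting ring: plain steel tube open at both ends, 52 mm outside, 47 mm inside, 50 mm high, standing on the bench. Origin: centre of its lower edge on the axis, z up. It belongs round the 40 mm boss of the medium former, its lower edge resting on the flange, 8 mm above the former's underside
- ring_large: large full-height casting ring: plain steel tube open at both ends, 64 mm outside, 59 mm inside, 50 mm high, standing on the bench. Origin: centre of its lower edge on the axis, z up. It belongs round the 52 mm boss of the large former, its lower edge resting on the flange, 8 mm above the former's underside
- low_ring_medium: look-alike: low casting ring, plain steel tube of the same diameter as the medium ring (52 mm outside, 47 mm inside) but only 28 mm high, too low to cover the wax. Origin: centre of its lower edge, z up. Stays where it is
- low_ring_large: look-alike: low casting ring, plain steel tube of the same diameter as the large ring (64 mm outside, 59 mm inside) but only 28 mm high, too low to cover the wax. Origin: centre of its lower edge, z up. Stays where it is
Things that resemble listed ones, but are neither listed nor needed, are in the scene too. Leave any red look-alike of the ring_small alone.

How it is judged:
By the outcome, as a careful person would: the job done as asked, in the order asked, and still so for the second after the job is handed in, with the robot touching nothing.
It also fails if it takes over 96 s, if anything falls off the work surface, if the arm or the gripper's body presses on something with over 40 N, if the wrist force passes 120 N, or if a joint passes its speed limit or range.

## Working session

There is one attempt and no reset: what is moved stays moved. The work goes in short steps, Python scripts to look and compute and a tool call to move; the robot and the scene stay as the last step left them, time stands still between calls to the robot, and variables do not carry over. Pictures are saved under pics/ and viewed, at most 14 in all, crops included, and the job is handed in when it is done.

Besides the shell and the picture viewer there is one more tool, called after "Request:" as name([rows], argument=value, ...), one row to a line, values as JSON. apply_moves: Moves the arm, as the interface text tells. Its arguments: {"type":"object","properties":{"moves":{"type":"array"},"force":{"type":"number"}},"required":["moves"]}

```bash
mkdir -p pics; ls; python3 - <<'E'
from workcell import ctrl
import cv2,numpy as np
for n in("top","side"):
    im=ctrl.get_image(n);cv2.imwrite(f"pics/{n}0.png",im)
    c=ctrl.calibration(n);print(n,c["vertical_fov"],c["cx"],c["cy"],c["dist_coeffs"],np.round(c["T"],3).tolist())
s=ctrl.read_state();print(s)
E
```

```text
pics
top 50.42564713552354 312.1756162642356 198.2557927351572 [-0.10515553  0.          0.          0.          0.        ] [[0.024, -0.993, 0.116, 0.406], [-1.0, -0.024, 0.0, -0.126], [0.002, -0.116, -0.993, 1.043], [0.0, 0.0, 0.0, 1.0]]
side 46.94024452733053 319.9382789575493 200.2189512340852 [0.00676547 0.         0.         0.         0.        ] [[0.689, 0.581, -0.433, 0.943], [0.724, -0.547, 0.42, -0.527], [0.007, -0.603, -0.797, 0.803], [0.0, 0.0, 0.0, 1.0]]
{'time': 0.1, 'q': array([ 9.67904663e-01,  1.58985796e-01,  1.59806962e+00, -2.36681848e-05,
        1.38620357e+00, -2.10088700e-01]), 'qd': array([-0.0002123 , -0.00061231, -0.00539209, -0.00033056, -0.0011143 ,
       -0.00131945]), 'joint_efforts': array([ 1.82616868e-04, -3.86500204e+01, -3.22961640e+01,  7.03705125e-02,
        3.39251105e-02, -6.74758007e-05]), 'tcp_pos': array([0.21976094, 0.5306779 , 0.17383594]), 'tcp_rot': array([-3.13995811e+00, -3.24759555e-04,  2.74879379e+00]), 'wrist_force': array([-0.04646798, -0.17486369, -0.02463249]), 'ft_torque': array([0.0017233 , 0.1001368 , 0.03492441]), 'grip_force': 0.0, 'gripper_width': 0.09235936681455674}
```

View pics/top0.png

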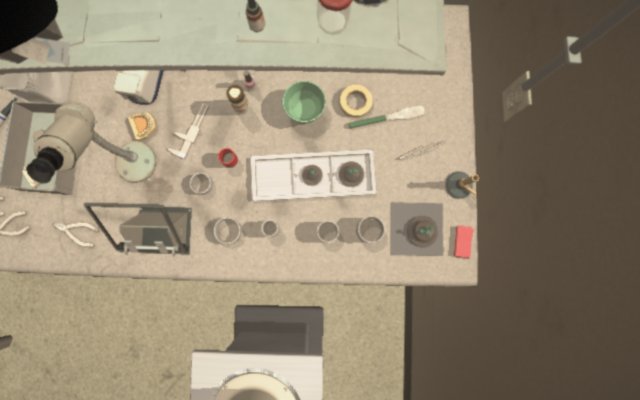

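View pics/side0.png

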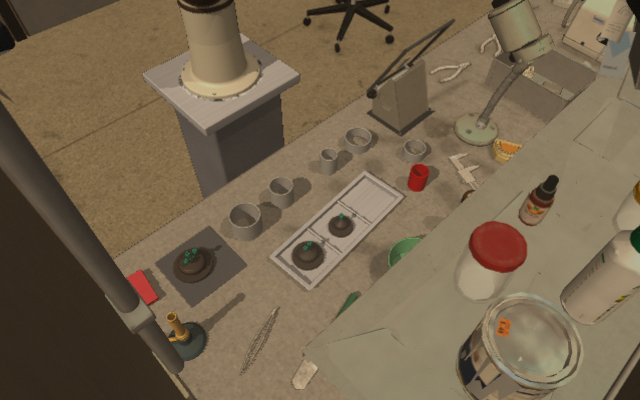

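The top view shows formers at (313,174) and (351,173) in the tray and one on the mat at (422,231). The rings are at (371,230), (329,231), (270,228), (228,231) and (200,183), and the red look-alike is at (228,157). In the side view, (245,222) and (281,192) look tall, while (357,140) and (415,151) look low. I'll confirm this in a crop and measure.

```bash
cat > h.py <<'E'
import numpy as np,cv2
from workcell import ctrl
from scipy.spatial.transform import Rotation as R
def cam(n):
    c=ctrl.calibration(n);f=200/np.tan(np.radians(c["vertical_fov"]/2))
    return np.array([[f,0,c["cx"]],[0,f,c["cy"]],[0,0,1]]),np.array(c["dist_coeffs"]),np.array(c["T"])
def ray(cm,uv,z):
    K,d,T=cm;p=cv2.undistortPoints(np.array(uv,float).reshape(-1,1,2),K,d)[:,0]
    v=np.c_[p,np.ones(len(p))]@T[:3,:3].T;o=T[:3,3]
    return (o+v*((z-o[2])/v[:,2])[:,None])[:,:2]
def proj(cm,P):
    K,d,T=cm;M=np.linalg.inv(T)
    return cv2.projectPoints(np.array(P,float).reshape(-1,1,3),cv2.Rodrigues(M[:3,:3])[0],M[:3,3],K,d)[0][:,0]
def rel(cmd_pos,cmd_yaw,tgt,yaw):
    """row numbers for a downward tool from pose to target"""
    A=R.from_euler('xyz',[np.pi,0,cmd_yaw]);B=R.from_euler('xyz',[np.pi,0,yaw])
    return np.round(np.r_[A.inv().apply(np.array(tgt)-cmd_pos)/.2,(A.inv()*B).as_rotvec()/np.pi],4).tolist()
E
python3 - <<'E'
from h import *
t=cv2.imread("pics/top0.png");s=cv2.imread("pics/side0.png")
a=cv2.resize(t[145:260,185:450],None,fx=3,fy=3,interpolation=cv2.INTER_CUBIC)[:, :795]
b=cv2.resize(s[125:290,160:435],None,fx=1.5,fy=1.5,interpolation=cv2.INTER_CUBIC)
o=np.zeros((a.shape[0]+b.shape[0],800,3),np.uint8);o[:a.shape[0],:a.shape[1]]=a;o[a.shape[0]:,:b.shape[1]]=b
cv2.imwrite("pics/c1.png",o)
ct=cam("top")
for n,p,z in[("matF",(422,231),.02),("med?",(351,173),.025),("small?",(313,174),.025),("R371",(371,230),.05),("R329",(329,231),.05),("R270",(270,228),.05),("R228",(228,231),.03),("R200",(200,183),.03),("traycorners",[(250,156),(373,151),(376,194),(253,199)],.014),("vise",(150,240),0)]:print(n,ray(ct,p,z).round(3).tolist())
K,d,T=cam("wrist");print(K[0,0],K[:2,2],d);st=ctrl.read_state();Rt=R.from_euler('xyz',st["tcp_rot"]).as_matrix();print((Rt.T@T[:3,:3]).round(3),(Rt.T@(T[:3,3]-st["tcp_pos"])).round(4))
E
```

```text
matF [[0.452, -0.394]]
med? [[0.589, -0.219]]
small? [[0.584, -0.127]]
R371 [[0.45, -0.265]]
R329 [[0.446, -0.167]]
R270 [[0.449, -0.029]]
R228 [[0.44, 0.073]]
R200 [[0.555, 0.147]]
traycorners [[0.627, 0.03], [0.648, -0.274], [0.54, -0.282], [0.521, 0.018]]
vise [[0.414, 0.274]]
322.3872973702111 [322.49558406 198.51741873] [-0.00440907  0.          0.          0.          0.        ]
[[-0.    -0.956 -0.292]
 [ 1.    -0.    -0.   ]
 [ 0.    -0.292  0.956]] [ 8.290e-02 -1.000e-04 -2.104e-01]
```

View pics/c1.png

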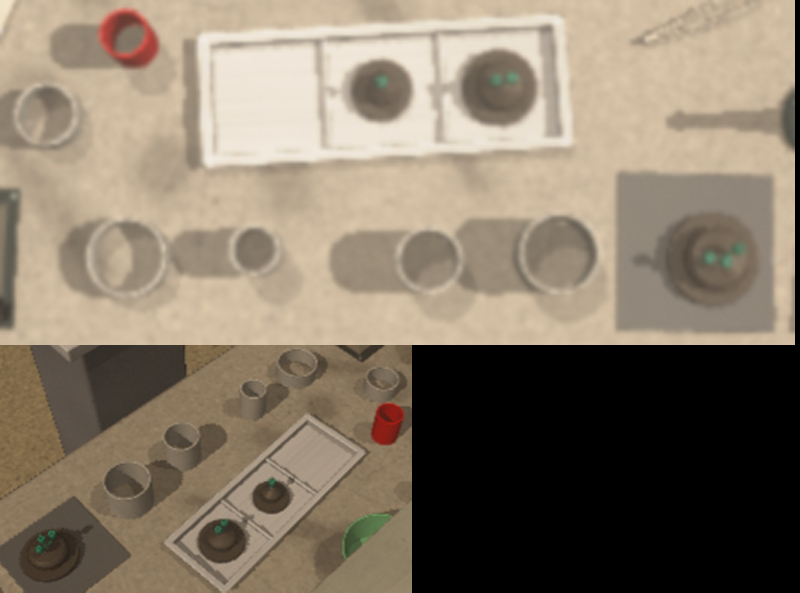

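Each candidate is now settled:
- **Former on the mat, (422,231):** it carries three crowns, so it is the large one. The tray holds the small former (one crown, 313,174) and the medium former (two crowns, 351,173).
- **Full-height rings:** large at (371,230), medium at (329,231) and small at (270,228). The side view shows these three as tall.
- **To leave alone:** the low rings at (228,231) and (200,183), and the red one at (228,157).

I'll set out for the mat, rising first.

Request:
apply_moves([
  [0,0,-0.5,0,0,0.104,0],
  [0,0,-0.5,0,0,0.104,0],
  [-0.67,-0.96,-0.5,0,0,0.104,0],
  [-0.67,-0.96,-0.5,0,0,0.104,0],
  [-0.67,-0.96,-0.5,0,0,0.104,0],
  [-0.67,-0.96,-0.5,0,0,0.104,0],
  [-0.67,-0.96,-0.5,0,0,0.104,0],
  [-0.67,-0.96,-0.5,0,0,0.104,0],
  [-0.67,-0.96,-0.5,0,0,0.104,0],
])

```text
time: 0.85
tcp_pos: [0.2714, 0.2992, 0.275]
tcp_rot: [3.141, 0.002, 2.417]
wrist_force: [0.4, -0.1, 0.4]
gripper_width: 0.0919
grip_force: 0.0
```

Request:
apply_moves([
  [-1,-0.685,0,0,0,0,0],
  [-1,-0.685,0,0,0,0,0],
  [-1,-0.685,0,0,0,0,0],
  [-1,-0.685,0,0,0,0,0],
  [-1,-0.685,0,0,0,0,0],
  [-1,-0.685,0,0,0,0,0],
])

```text
time: 1.35
tcp_pos: [0.3307, 0.0658, 0.2745]
tcp_rot: [3.141, 0.0, 2.422]
wrist_force: [0.8, 0.2, -0.1]
gripper_width: 0.0916
grip_force: 0.0
```

Request:
apply_moves([
  [-1,-0.685,0,0,0,0,0],
  [-1,-0.685,0,0,0,0,0],
  [-1,-0.685,0,0,0,0,0],
  [-1,-0.685,0,0,0,0,0],
  [-1,-0.685,0,0,0,0,0],
  [-1,-0.685,0,0,0,0,0],
])

```text
time: 1.85
tcp_pos: [0.3911, -0.1696, 0.2741]
tcp_rot: [3.141, -0.0, 2.421]
wrist_force: [0.3, -0.2, 1.1]
gripper_width: 0.0921
grip_force: 0.0
```

Request:
apply_moves([
  [-0.97,-0.64,0.4,0,0,0,0],
  [-0.97,-0.64,0.4,0,0,0,0],
  [-0.97,-0.64,0.4,0,0,0,0],
  [-0.97,-0.64,0.4,0,0,0,0],
  [-0.97,-0.64,0.4,0,0,0,0],
  [-0.97,-0.64,0.4,0,0,0,0],
  [-0.97,-0.64,0.4,0,0,0,0],
  [-0.97,-0.64,0.4,0,0,0,0],
])

```text
time: 2.52
tcp_pos: [0.452, -0.3912, 0.1915]
tcp_rot: [3.14, -0.005, 2.421]
wrist_force: [0.0, 0.1, 0.5]
gripper_width: 0.0918
grip_force: 0.0
```

```bash
python3 - <<'E'
from h import *
s=ctrl.read_state();cm=cam("wrist");im=ctrl.get_image("wrist");cv2.imwrite("pics/w1.png",im)
print(s["time"],s["tcp_pos"],s["tcp_rot"],s["wrist_force"]);np.savez("w1.npz",K=cm[0],d=cm[1],T=cm[2])
E
```

```text
2.5167 [ 0.45196969 -0.39115828  0.1915494 ] [ 3.14010339 -0.00520896  2.420752  ] [0.04416782 0.07530115 0.50097189]
```

View pics/w1.png

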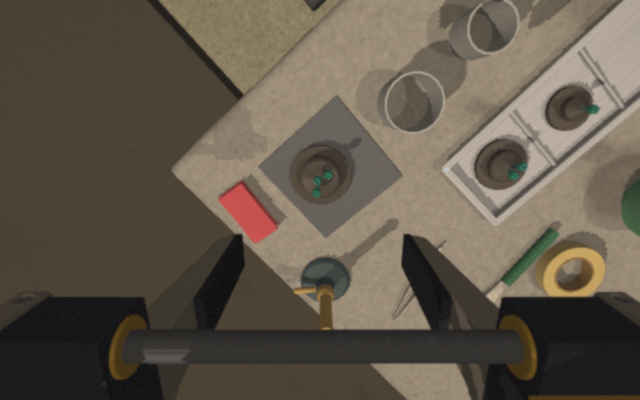

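The wrist view shows the large former on the mat, flange centred at about (321,175). The large ring's rim is at about (414,102), the medium ring's at (491,27), and the tray corner is at (443,170).

```bash
python3 - <<'E'
from h import *
z=np.load("w1.npz");cm=(z["K"],z["d"],z["T"]);im=cv2.imread("pics/w1.png")
hsv=cv2.cvtColor(im,cv2.COLOR_BGR2HSV)
print([im[p[1],p[0]].tolist() for p in[(300,165),(345,185),(310,195),(280,160),(380,170),(357,145)]])
# flange mask: warm dark pixels
b,g,r=[im[...,i].astype(int) for i in range(3)]
m=((r-b>8)&(r<110)).astype(np.uint8)*255;m[:, :285]=0;m[:130]=0;m[215:]=0;m[:,360:]=0
m=cv2.morphologyEx(m,cv2.MORPH_CLOSE,np.ones((5,5)))
c=max(cv2.findContours(m,0,1)[0],key=cv2.contourArea);e=cv2.fitEllipse(cv2.convexHull(c));print(e,cv2.boundingRect(c))
print("flange",ray(cm,[e[0],(321,175)],.009))
print("left/right extents",ray(cm,[(290,175),(352,175)],.009))
print("ringL",ray(cm,[(414,102)],.05),"ringM",ray(cm,[(491,27)],.05),"tray corner",ray(cm,[(443,170),(495,223)],.014))
E
```

```text
[[55, 65, 74], [63, 75, 86], [62, 71, 83], [91, 97, 104], [93, 101, 106], [74, 80, 84]]
((328.0690002441406, 169.61708068847656), (99.96531677246094, 100.96688842773438), 160.23973083496094) (285, 130, 75, 85)
flange [[ 0.45556422 -0.38502077]
 [ 0.4548913  -0.39611834]]
left/right extents [[ 0.4293693  -0.4251384 ]
 [ 0.48041658 -0.36709084]]
ringL [[ 0.45387528 -0.26509038]] ringM [[ 0.44696277 -0.16531974]] tray corner [[ 0.54817492 -0.27884677]
 [ 0.64965484 -0.26866248]]
```

```bash
python3 - <<'E'
from h import *
s=ctrl.read_state();print(s["time"],s["tcp_pos"],s["tcp_rot"])
print(rel(s["tcp_pos"],s["tcp_rot"][2],[.455,-.396,.013],2.422))
E
```

```text
2.5667 [ 0.45243558 -0.39061762  0.19343515] [ 3.14059623e+00 -2.42960766e-03  2.42195259e+00]
[-0.0274, -0.0118, 0.9022, -0.0, 0.0, -0.0]
```

Request:
apply_moves([
  [-0.027,-0.012,0.2,0,0,0,0],
  [-0.027,-0.012,0.4,0,0,0,0],
  [-0.027,-0.012,0.55,0,0,0,0],
  [-0.027,-0.012,0.7,0,0,0,0],
  [-0.027,-0.012,0.78,0,0,0,0],
  [-0.027,-0.012,0.78,0,0,0,0],
  [-0.027,-0.012,0.78,0,0,0,0],
  [-0.027,-0.012,0.78,0,0,0,0],
])

```text
time: 3.23
tcp_pos: [0.4562, -0.3973, 0.0415]
tcp_rot: [-3.141, 0.004, 2.423]
wrist_force: [0.7, -1.1, 0.3]
gripper_width: 0.0917
grip_force: 0.0
```

Request:
apply_moves([
  [0,0,0.05,0,0,0,0.1],
  [0,0,0.09,0,0,0,0.1],
  [0,0,0.12,0,0,0,0.1],
  [0,0,0.12,0,0,0,0.1],
  [0,0,0.12,0,0,0,0.1],
  [0,0,0.12,0,0,0,0.1],
])

```text
time: 3.73
tcp_pos: [0.4547, -0.3968, 0.0148]
tcp_rot: [-3.142, 0.0, 2.422]
wrist_force: [0.2, -0.7, 0.1]
gripper_width: 0.0825
grip_force: 0.0
```

Request:
apply_moves([
  [0,0,0.006,0,0,0,0.3],
  [0,0,0.006,0,0,0,0.4],
  [0,0,0.006,0,0,0,0.5],
  [0,0,0.006,0,0,0,0.6],
  [0,0,0.006,0,0,0,0.6],
  [0,0,0.006,0,0,0,0.6],
  [0,0,0.006,0,0,0,0.6],
], force=20)

```text
time: 4.32
tcp_pos: [0.4548, -0.3967, 0.0136]
tcp_rot: [-3.142, 0.0, 2.422]
wrist_force: [-0.3, 0.5, -0.8]
gripper_width: 0.0382
grip_force: 0.0
```

```bash
python3 - <<'E'
from h import *
w=ctrl.get_image("wrist");s=ctrl.read_state();print(s["gripper_width"],s["grip_force"],s["wrist_force"])
t=ctrl.get_image("side")
a=cv2.resize(t[200:330,120:310],(400,274),interpolation=2)
o=np.zeros((400+274,640,3),np.uint8);o[:400]=w;o[400:,:400]=a;cv2.imwrite("pics/w2.png",cv2.resize(o,None,fx=.88,fy=.88))
E
```

```text
0.03724597510302848 0.0 [-0.25619897  0.14155808  0.68375969]
```

View pics/w2.png

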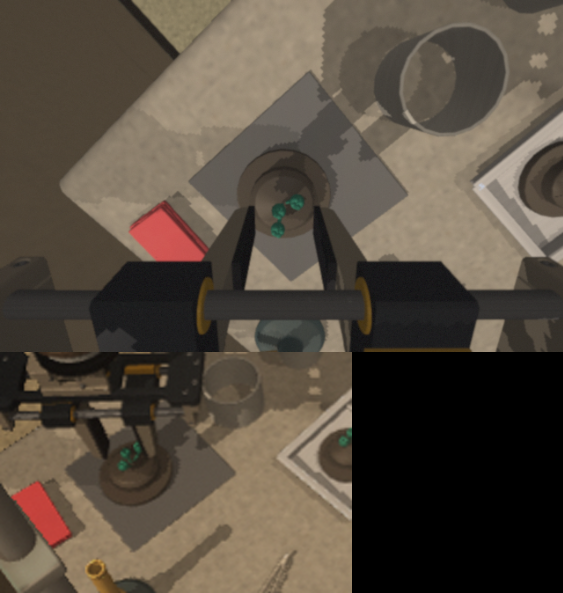

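The wrist and side views show the fingers at 37 mm without contact: they seem to end above the boss. I'll mark the projected TCP in both views to check the tip height.

```bash
python3 - <<'E'
from h import *
s=ctrl.read_state();p=s["tcp_pos"];Rt=R.from_euler('xyz',s["tcp_rot"]).as_matrix();h=s["gripper_width"]/2
pts=[p+Rt@np.array([x,y,z]) for z in(0,-.019,-.04) for y in(-h,h) for x in(-.01,.01)]
out=[]
for n,(x0,y0,x1,y1),k in(("wrist",(220,130,420,330),2),("side",(130,190,230,290),4)):
    im=ctrl.get_image(n);c=cam(n);q=proj(c,pts)-[x0,y0]
    a=cv2.resize(im[y0:y1,x0:x1],None,fx=k,fy=k,interpolation=2)
    for i,u in enumerate(q): cv2.circle(a,tuple(int(v*k) for v in u),2,[(0,0,255),(0,255,255),(255,0,255)][i//4],-1)
    out.append(a)
cv2.imwrite("pics/w3.png",np.hstack(out));print(s["time"],p,h)
E
```

```text
4.4167 [ 0.4547311  -0.39664894  0.01350331] 0.018572407544473774
```

View pics/w3.png

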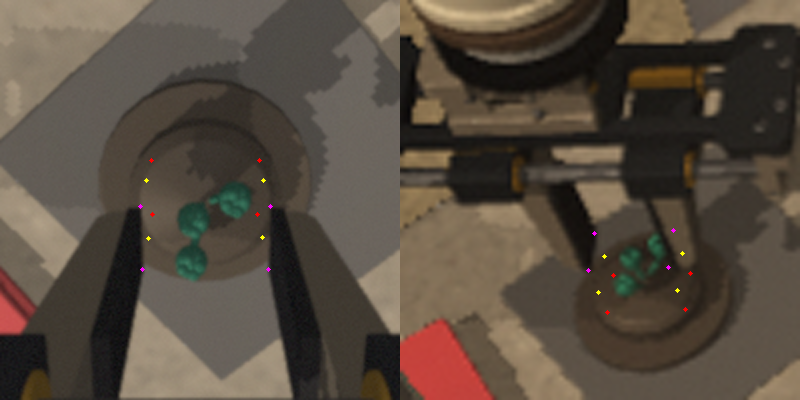

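The picture shows the real fingertips about 40 mm short of the stated TCP, at the magenta marks in both views. So they closed above the boss, around the wax, with no contact. I'll open and go lower in small steps while watching the force.

Request:
apply_moves([
  [0,0,0,0,0,0,0.1],
  [0,0,0,0,0,0,0.1],
  [0,0,0,0,0,0,0.1],
  [0,0,0,0,0,0,0.1],
  [0,0,0.03,0,0,0,0.1],
  [0,0,0.05,0,0,0,0.1],
  [0,0,0.07,0,0,0,0.1],
  [0,0,0.07,0,0,0,0.1],
  [0,0,0.07,0,0,0,0.1],
])

```text
time: 5.27
tcp_pos: [0.4544, -0.3962, -0.0012]
tcp_rot: [3.141, -0.001, 2.422]
wrist_force: [0.3, 0.4, -1.2]
gripper_width: 0.0825
grip_force: 0.0
```

Request:
apply_moves([
  [0,0,0.03,0,0,0,0.1],
  [0,0,0.06,0,0,0,0.1],
  [0,0,0.09,0,0,0,0.1],
  [0,0,0.1,0,0,0,0.1],
  [0,0,0.105,0,0,0,0.1],
  [0,0,0.11,0,0,0,0.1],
  [0,0,0.11,0,0,0,0.1],
  [0,0,0.11,0,0,0,0.1],
])

```text
time: 5.93
tcp_pos: [0.4548, -0.3968, -0.0223]
tcp_rot: [-3.141, 0.0, 2.422]
wrist_force: [0.5, -0.3, -0.5]
gripper_width: 0.0827
grip_force: 0.0
```

Request:
apply_moves([
  [0,0,0.005,0,0,0,0.1],
  [0,0,0.01,0,0,0,0.1],
  [0,0,0.015,0,0,0,0.1],
  [0,0,0.018,0,0,0,0.1],
  [0,0,0.018,0,0,0,0.3],
  [0,0,0.018,0,0,0,0.4],
  [0,0,0.018,0,0,0,0.5],
  [0,0,0.018,0,0,0,0.6],
  [0,0,0.018,0,0,0,0.6],
  [0,0,0.018,0,0,0,0.6],
], force=20)

```text
time: 6.77
tcp_pos: [0.4547, -0.3967, -0.026]
tcp_rot: [-3.142, 0.0, 2.422]
wrist_force: [0.6, 0.3, -0.7]
gripper_width: 0.0508
grip_force: 20.0
```

Request:
apply_moves([
  [0,0,-0.03,0,0,0,0.6],
  [0,0,-0.1,0,0,0,0.6],
  [0,0,-0.2,0,0,0,0.6],
  [0,0,-0.35,0,0,0,0.6],
  [0,0,-0.5,0,0,0,0.6],
  [0,0,-0.6,0,0,0,0.6],
  [0,0,-0.6,0,0,0,0.6],
  [0,0,-0.6,0,0,0,0.6],
])

```text
time: 7.43
tcp_pos: [0.4554, -0.3976, 0.0957]
tcp_rot: [-3.141, 0.003, 2.422]
wrist_force: [-0.7, 0.8, -2.7]
gripper_width: 0.0508
grip_force: 20.0
```

```bash
python3 - <<'E'
from h import *
s=ctrl.read_state();print(s["time"],s["tcp_pos"],s["tcp_rot"],s["wrist_force"])
p=s["tcp_pos"].copy();m=np.array([.49,-.19,p[2]+.01])
print(rel(p,2.422,m,2.422),rel(m,2.422,[.578,-.031,m[2]],2.422))
E
```

```text
7.4333 [ 0.45541728 -0.39756276  0.09566913] [-3.14090139  0.0034299   2.42207367] [-0.67383339  0.83390929 -2.66952822]
[0.554, 0.8945, -0.05, 0.0, 0.0, 0.0] [0.1931, 0.8879, 0.0, 0.0, 0.0, 0.0]
```

Request:
apply_moves([
  [0.09,0.15,-0.05,0,0,0,0.6],
  [0.19,0.3,-0.05,0,0,0,0.6],
  [0.28,0.45,-0.05,0,0,0,0.6],
  [0.37,0.6,-0.05,0,0,0,0.6],
  [0.46,0.75,-0.05,0,0,0,0.6],
  [0.554,0.895,-0.05,0,0,0,0.6],
])

```text
time: 7.93
tcp_pos: [0.4879, -0.1863, 0.1015]
tcp_rot: [-3.141, -0.004, 2.422]
wrist_force: [0.6, 0.0, -1.5]
gripper_width: 0.0507
grip_force: 20.0
```

Request:
apply_moves([
  [0.03,0.15,0,0,0,0,0.6],
  [0.06,0.3,0,0,0,0,0.6],
  [0.1,0.45,0,0,0,0,0.6],
  [0.13,0.6,0,0,0,0,0.6],
  [0.16,0.75,0,0,0,0,0.6],
  [0.193,0.888,0,0,0,0,0.6],
  [0.193,0.888,0,0,0,0,0.6],
  [0.193,0.888,0,0,0,0,0.6],
  [0.193,0.888,0,0,0,0,0.6],
])

```text
time: 8.68
tcp_pos: [0.5759, -0.0301, 0.1021]
tcp_rot: [-3.14, -0.003, 2.422]
wrist_force: [0.4, 0.1, -1.2]
gripper_width: 0.051
grip_force: 20.0
```

```bash
python3 - <<'E'
from h import *
cm=cam("wrist");im=ctrl.get_image("wrist");s=ctrl.read_state();print(s["time"],s["tcp_pos"],s["tcp_rot"],s["gripper_width"])
np.savez("w4.npz",K=cm[0],d=cm[1],T=cm[2]);cv2.imwrite("pics/w4.png",im)
E
```

```text
8.7333 [ 0.57606801 -0.03055942  0.10250448] [-3.14007642e+00 -2.16715381e-03  2.42134872e+00] 0.05064661640128858
```

View pics/w4.png

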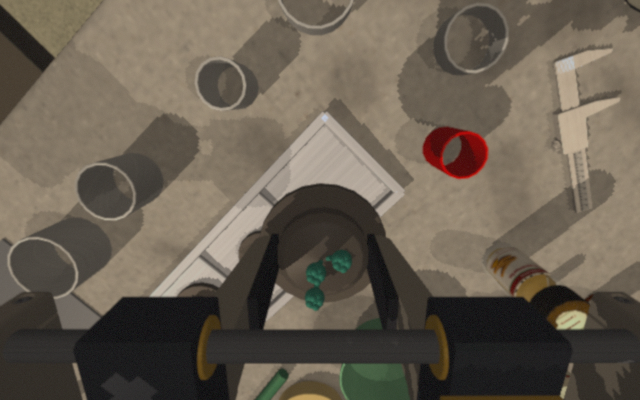

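The view shows the held former with the tray's empty end below it, outer rim corners at (325,113) and (403,192). The small ring's rim is at (221,83), the medium's at (106,191) and the large's at (43,267).

```bash
python3 - <<'E'
from h import *
z=np.load("w4.npz");cm=(z["K"],z["d"],z["T"])
c=ray(cm,[(325,112),(404,192)],.014);print(c,np.linalg.norm(c[0]-c[1]))
d=c[1]-c[0];yaw=np.arctan2(d[1],d[0]);n=np.array([np.sin(yaw),-np.cos(yaw)]);m=c.mean(0)
print("yaw",yaw,"bays",[(m+n*k).round(4).tolist() for k in(.05,.146,.242)])
print("S,M,L",ray(cm,[(221,83),(106,191),(43,267)],.05).round(4).tolist())
s=ctrl.read_state();print(s["tcp_pos"]);print(rel(s["tcp_pos"],2.422,np.r_[m+n*.05,0],2.422))
E
```

```text
[[0.522278   0.01944899]
 [0.62839991 0.02772608]] 0.10644420689671688
yaw 0.07783849620014874 bays [[0.5792, -0.0263], [0.5867, -0.122], [0.5942, -0.2177]]
S,M,L [[0.4523, -0.0259], [0.4476, -0.1622], [0.4543, -0.2641]]
[ 0.57606801 -0.03055942  0.10250448]
[0.0023, 0.0266, 0.5125, 0.0, 0.0, 0.0]
```

Request:
apply_moves([
  [0,0.012,0.1,0,0,0,0.6],
  [0,0.012,0.22,0,0,0,0.6],
  [0,0.012,0.34,0,0,0,0.6],
  [0,0.012,0.46,0,0,0,0.6],
  [0,0.012,0.54,0,0,0,0.6],
  [0,0.012,0.58,0,0,0,0.6],
  [0,0.012,0.6,0,0,0,0.6],
  [0,0.012,0.6,0,0,0,0.6],
  [0,0.012,0.6,0,0,0,0.6],
])

```text
time: 9.48
tcp_pos: [0.5797, -0.0288, -0.0151]
tcp_rot: [3.141, 0.001, 2.421]
wrist_force: [-0.2, 0.7, -1.2]
gripper_width: 0.051
grip_force: 20.0
```

Remaining: about 11 mm; going slowly.

Request:
apply_moves([
  [0,0,0.015,0,0,0,0.6],
  [0,0,0.025,0,0,0,0.6],
  [0,0,0.032,0,0,0,0.6],
  [0,0,0.038,0,0,0,0.6],
  [0,0,0.042,0,0,0,0.6],
  [0,0,0.042,0,0,0,0.6],
  [0,0,0.042,0,0,0,0.6],
])

```text
time: 10.07
tcp_pos: [0.5789, -0.0282, -0.0245]
tcp_rot: [-3.142, -0.0, 2.422]
wrist_force: [-0.1, 0.1, -1.7]
gripper_width: 0.0507
grip_force: 20.0
```

Request:
apply_moves([
  [0,0,0.003,0,0,0,0.6],
  [0,0,0.006,0,0,0,0.6],
  [0,0,0.008,0,0,0,0.6],
  [0,0,0.008,0,0,0,0.6],
  [0,0,0.008,0,0,0,0.6],
])

```text
time: 10.48
tcp_pos: [0.579, -0.0282, -0.026]
tcp_rot: [3.142, -0.0, 2.422]
wrist_force: [0.3, 0.9, -1.2]
gripper_width: 0.0505
grip_force: 20.0
```

Request:
apply_moves([
  [0,0,0.003,0,0,0,0.6],
  [0,0,0.006,0,0,0,0.6],
  [0,0,0.006,0,0,0,0.6],
])

```text
time: 10.73
tcp_pos: [0.579, -0.0282, -0.0261]
tcp_rot: [-3.141, -0.0, 2.422]
wrist_force: [-4.6, 0.4, 6.6]
gripper_width: 0.0506
grip_force: 20.0
```

Contact: it rests on the floor. I'll release a little, rise, and look.

Request:
apply_moves([
  [0,0,0,0,0,0,0.3],
  [0,0,0,0,0,0,0.3],
  [0,0,0,0,0,0,0.3],
  [0,0,0,0,0,0,0.3],
  [0,0,-0.1,0,0,0,0.3],
  [0,0,-0.2,0,0,0,0.3],
  [0,0,-0.35,0,0,0,0.3],
  [0,0,-0.5,0,0,0,0],
  [0,0,-0.7,0,0,0,0],
  [0,0,-0.9,0,0,0,0],
  [0,0,-1,0,0,0,0],
  [0,0,-1,0,0,0,0],
  [0,0,-1,0,0,0,0],
])

```text
time: 11.82
tcp_pos: [0.5799, -0.0284, 0.1739]
tcp_rot: [3.14, 0.003, 2.422]
wrist_force: [0.3, -0.4, -0.6]
gripper_width: 0.0917
grip_force: 0.0
```

```bash
python3 - <<'E'
from h import *
cm=cam("wrist");im=ctrl.get_image("wrist");s=ctrl.read_state();print(s["time"],s["tcp_pos"],s["tcp_rot"],s["gripper_width"])
np.savez("w5.npz",K=cm[0],d=cm[1],T=cm[2]);cv2.imwrite("pics/w5r.png",im)
cv2.imwrite("pics/w5.png",cv2.resize(im[:310],None,fx=1.25,fy=1.25,interpolation=2))
E
```

```text
11.8667 [ 0.57854097 -0.02811459  0.17185413] [-3.14113641e+00 -7.83822150e-04  2.42202202e+00] 0.09220422932799256
```

View pics/w5.png

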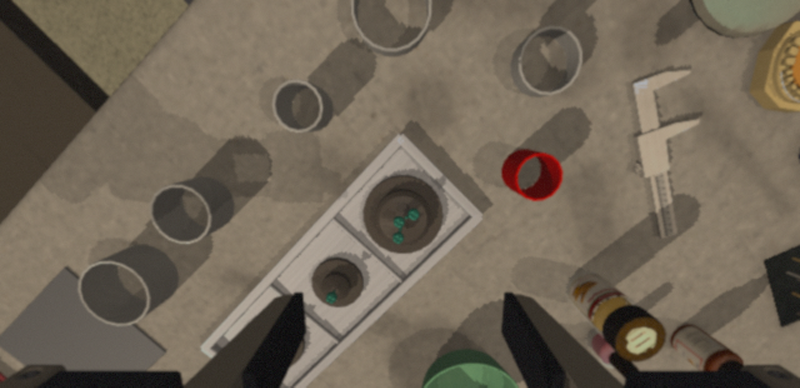

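The large former stands in the empty bay, flange at crop (403,213); the small former is at (338,282). Ring rims in the crop are small (298,106), medium (181,214) and large (114,293).

```bash
python3 - <<'E'
from h import *
z=np.load("w5.npz");cm=(z["K"],z["d"],z["T"])
print("L,S former",ray(cm,np.array([(403,213),(338,282)])/1.25,.011).round(4).tolist())
print("S,M,L ring",ray(cm,np.array([(298,106),(181,214),(114,293)])/1.25,.05).round(4).tolist())
s=ctrl.read_state();print(s["q"].round(3));print(rel(s["tcp_pos"],2.422,[.454,-.264,.15],1.571));m=np.array([.51,-.15,.15]);print(rel(s["tcp_pos"],2.422,m,1.571),rel(m,1.571,[.454,-.264,.15],1.571))
E
```

```text
L,S former [[0.5774, -0.0264], [0.5874, -0.1211]]
S,M,L ring [[0.4527, -0.0264], [0.4478, -0.1627], [0.4547, -0.2648]]
[-0.257  0.172  1.587 -0.     1.383 -1.108]
[-0.309, -1.2974, 0.1093, 0.0, -0.0, 0.2709]
[-0.1439, -0.6842, 0.1093, 0.0, -0.0, 0.2709] [-0.5699, -0.2801, -0.0, 0.0, 0.0, 0.0]
```

```bash
python3 - <<'E'
from h import *
z=np.load("w5.npz");cm=(z["K"],z["d"],z["T"]);im=cv2.imread("pics/w5r.png")
hsv=cv2.cvtColor(im,cv2.COLOR_BGR2HSV)
for n,(x,y),r in(("L",(322,170),40),("S",(270,226),28)):
    print([hsv[y+dy,x+dx].tolist() for dx,dy in((-r+14,0),(0,-r+14),(-r+4,0),(r+2,r+2) if n=="L" else (r-2,-r+6))])
    w=np.zeros(im.shape[:2],np.uint8);cv2.circle(w,(x,y),r,255,-1)
    for v in(80,90,100):
        m=cv2.bitwise_and(cv2.inRange(hsv,(5,0,0),(90,255,v)),w);m=cv2.morphologyEx(m,cv2.MORPH_OPEN,np.ones((5,5)))
        c=max(cv2.findContours(m,0,1)[0],key=cv2.contourArea);e=cv2.fitEllipse(c);print(n,v,np.round(e[0]+e[1],1),ray(cm,[e[0]],.010).round(4))
E
```

```text
[[18, 71, 72], [14, 65, 75], [16, 32, 166], [18, 61, 134]]
L 80 [322.1 170.4  60.4  60.8] [[ 0.5774 -0.0268]]
L 90 [322.3 170.5  61.3  61.6] [[ 0.5776 -0.0268]]
L 100 [322.1 170.5  61.8  62.3] [[ 0.5775 -0.0269]]
[[13, 65, 71], [15, 71, 65], [13, 32, 168], [14, 29, 130]]
S 80 [271.  223.7  34.1  39.3] [[ 0.5863 -0.1192]]
S 90 [270.3 224.2  36.5  40.2] [[ 0.5862 -0.1203]]
S 100 [270.  224.8  38.6  40.3] [[ 0.5865 -0.1211]]
```

Request:
apply_moves([
  [-0.144,-0.684,0,0,0,0.271,0],
  [-0.144,-0.684,0,0,0,0.271,0],
  [-0.144,-0.684,0,0,0,0.271,0],
  [-0.144,-0.684,0,0,0,0.271,0],
  [-0.144,-0.684,0,0,0,0.271,0],
  [-0.144,-0.684,0,0,0,0.271,0],
  [-0.144,-0.684,0,0,0,0.271,0],
  [-0.144,-0.684,0,0,0,0.271,0],
  [-0.144,-0.684,0,0,0,0.271,0],
])

```text
time: 12.62
tcp_pos: [0.5093, -0.1495, 0.1706]
tcp_rot: [-3.138, -0.002, 1.574]
wrist_force: [0.3, -0.2, 0.7]
gripper_width: 0.0919
grip_force: 0.0
```

Request:
apply_moves([
  [-0.57,-0.28,0,0,0,0,0],
  [-0.57,-0.28,0,0,0,0,0],
  [-0.57,-0.28,0.05,0,0,0,0],
  [-0.57,-0.28,0.2,0,0,0,0],
  [-0.57,-0.28,0.3,0,0,0,0],
  [-0.57,-0.28,0.3,0,0,0,0],
  [-0.57,-0.28,0.3,0,0,0,0],
])

```text
time: 13.2
tcp_pos: [0.4534, -0.2629, 0.1112]
tcp_rot: [-3.139, -0.003, 1.572]
wrist_force: [-1.0, -0.6, 0.7]
gripper_width: 0.092
grip_force: 0.0
```

Request:
apply_moves([
  [-0.008,0.004,0.15,0,0,0,0],
  [-0.008,0.004,0.3,0,0,0,0],
  [-0.008,0.004,0.45,0,0,0,0],
  [-0.008,0.004,0.56,0,0,0,0],
  [-0.008,0.004,0.62,0,0,0,0],
  [-0.008,0.004,0.645,0,0,0,0],
  [-0.008,0.004,0.645,0,0,0,0],
  [-0.008,0.004,0.645,0,0,0,0],
])

```text
time: 13.87
tcp_pos: [0.4566, -0.2666, -0.0146]
tcp_rot: [3.14, 0.002, 1.572]
wrist_force: [1.0, -0.1, 0.4]
gripper_width: 0.0919
grip_force: 0.0
```

Request:
apply_moves([
  [0,0,0,0,0,0,0.15],
  [0,0,0,0,0,0,0.25],
  [0,0,0,0,0,0,0.35],
  [0,0,0,0,0,0,0.45],
  [0,0,0,0,0,0,0.45],
  [0,0,0,0,0,0,0.45],
], force=25)

```text
time: 14.37
tcp_pos: [0.4554, -0.266, -0.0158]
tcp_rot: [3.141, 0.001, 1.571]
wrist_force: [-1.1, 0.4, 3.5]
gripper_width: 0.063
grip_force: 25.0
```

Request:
apply_moves([
  [0,0,-0.05,0,0,0,0.45],
  [0,0,-0.2,0,0,0,0.45],
  [0,0,-0.35,0,0,0,0.45],
  [0,0,-0.5,0,0,0,0.45],
  [0.15,0.1,-0.5,0,0,0,0.45],
  [0.3,0.2,-0.5,0,0,0,0.45],
  [0.45,0.3,-0.5,0,0,0,0.45],
  [0.6,0.4,-0.5,0,0,0,0.45],
  [0.7,0.45,-0.5,0,0,0,0.45],
  [0.7,0.45,-0.5,0,0,0,0.45],
])

```text
time: 15.2
tcp_pos: [0.5463, -0.1215, 0.0837]
tcp_rot: [3.142, -0.002, 1.575]
wrist_force: [0.2, 0.7, -2.4]
gripper_width: 0.0632
grip_force: 25.0
```

Request:
apply_moves([
  [0.15,0.05,0,0,0,0,0.45],
  [0.3,0.1,0,0,0,0,0.45],
  [0.42,0.14,0,0,0,0,0.45],
  [0.48,0.16,0,0,0,0,0.45],
  [0.48,0.16,0,0,0,0,0.45],
  [0.48,0.16,0,0,0,0,0.45],
  [0.48,0.16,0,0,0,0,0.45],
  [0.48,0.16,0,0,0,0,0.45],
])

```text
time: 15.87
tcp_pos: [0.5769, -0.0311, 0.0837]
tcp_rot: [-3.141, 0.0, 1.569]
wrist_force: [0.9, -0.2, -1.2]
gripper_width: 0.0628
grip_force: 25.0
```

```bash
python3 - <<'E'
from h import *
cm=cam("wrist");im=ctrl.get_image("wrist");s=ctrl.read_state();print(s["time"],s["tcp_pos"],s["tcp_rot"],s["gripper_width"])
p=s["tcp_pos"];a=np.linspace(0,2*np.pi,24,endpoint=False)
def circ(x,y,r,z,col):
    for u in proj(cm,np.c_[x+r*np.cos(a),y+r*np.sin(a),0*a+z]): cv2.circle(im,tuple(int(v) for v in u.round()),1,col,-1)
np.savez("w6.npz",K=cm[0],d=cm[1],T=cm[2]);
circ(p[0],p[1]+.0013,.0295,p[2]+.0165+.05,(0,0,255));circ(p[0],p[1]+.0013,.0295,p[2]+.0165,(255,0,255))
circ(.5777,-.027,.026,.021,(0,255,255));circ(.5777,-.027,.038,.011,(0,255,0))
cv2.imwrite("pics/w6.png",cv2.resize(im[90:340,190:460],None,fx=2.2,fy=2.2,interpolation=2))
E
```

```text
15.9167 [ 0.57694512 -0.03100266  0.08367504] [-3.14130753e+00  2.95669343e-04  1.56904899e+00] 0.063076817734375
```

View pics/w6.png

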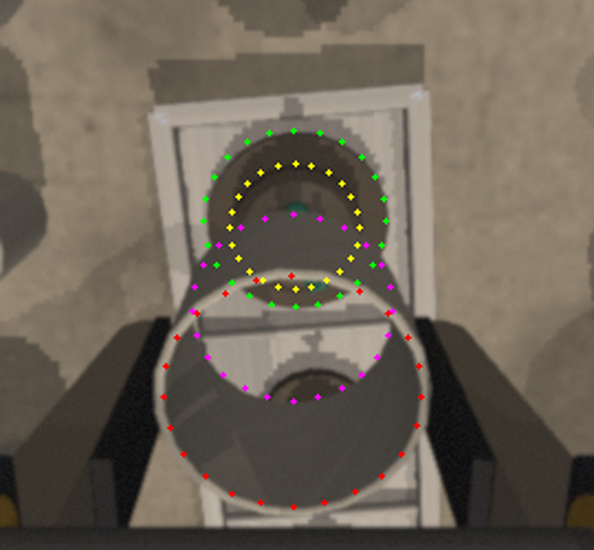

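The red, magenta, yellow and green projections match the rim, former and flange, so the ring is about 3 mm off in y. I'll correct that and lower it.

Request:
apply_moves([
  [0.014,0.004,0.03,0,0,0,0.45],
  [0.014,0.004,0.1,0,0,0,0.45],
  [0.014,0.004,0.2,0,0,0,0.45],
  [0.014,0.004,0.28,0,0,0,0.45],
  [0.014,0.004,0.33,0,0,0,0.45],
  [0.014,0.004,0.36,0,0,0,0.45],
  [0.014,0.004,0.38,0,0,0,0.45],
  [0.014,0.004,0.4,0,0,0,0.45],
  [0.014,0.004,0.4,0,0,0,0.45],
  [0.014,0.004,0.4,0,0,0,0.45],
])

```text
time: 16.75
tcp_pos: [0.5786, -0.027, 0.0043]
tcp_rot: [3.141, 0.0, 1.571]
wrist_force: [-0.2, 0.5, -2.6]
gripper_width: 0.0634
grip_force: 25.0
```

Request:
apply_moves([
  [-0.004,-0.002,0.012,0,0,0,0.45],
  [-0.004,-0.002,0.022,0,0,0,0.45],
  [-0.004,-0.002,0.03,0,0,0,0.45],
  [-0.004,-0.002,0.036,0,0,0,0.45],
  [-0.004,-0.002,0.04,0,0,0,0.45],
  [-0.004,-0.002,0.04,0,0,0,0.45],
])

```text
time: 17.25
tcp_pos: [0.5775, -0.0276, -0.0045]
tcp_rot: [-3.141, -0.0, 1.571]
wrist_force: [1.2, 0.9, -2.8]
gripper_width: 0.0632
grip_force: 25.0
```

Request:
apply_moves([
  [0,0,0.004,0,0,0,0.45],
  [0,0,0.008,0,0,0,0.45],
  [0,0,0.008,0,0,0,0.45],
  [0,0,0.008,0,0,0,0.45],
])

```text
time: 17.58
tcp_pos: [0.5777, -0.0277, -0.0048]
tcp_rot: [-3.141, 0.0, 1.571]
wrist_force: [-4.6, 0.4, 5.8]
gripper_width: 0.0629
grip_force: 25.0
```

Request:
apply_moves([
  [0,0,0,0,0,0,0.2],
  [0,0,0,0,0,0,0.1],
  [0,0,0,0,0,0,0.1],
  [0,0,0,0,0,0,0.1],
  [0,0,-0.1,0,0,0,0.1],
  [0,0,-0.25,0,0,0,0.1],
  [0,0,-0.4,0,0,0,0.1],
  [0,0,-0.6,0,0,0,0],
  [-0.2,-0.2,-0.6,0,0,0,0],
  [-0.4,-0.39,-0.6,0,0,0,0],
  [-0.6,-0.58,-0.6,0,0,0,0],
  [-0.675,-0.65,-0.6,0,0,0,0],
  [-0.675,-0.65,-0.6,0,0,0,0],
  [-0.675,-0.65,-0.6,0,0,0,0],
  [-0.675,-0.65,-0.6,0,0,0,0],
])

```text
time: 18.83
tcp_pos: [0.4475, -0.1632, 0.1143]
tcp_rot: [3.141, -0.0, 1.568]
wrist_force: [0.3, 0.4, -0.1]
gripper_width: 0.0917
grip_force: 0.0
```

```bash
python3 - <<'E'
from h import *
t=ctrl.get_image("top");sd=ctrl.get_image("side");cm=cam("wrist");im=ctrl.get_image("wrist");s=ctrl.read_state();print(s["time"],s["tcp_pos"],s["tcp_rot"],s["gripper_width"])
np.savez("w7.npz",K=cm[0],d=cm[1],T=cm[2]);cv2.imwrite("pics/w7r.png",im)
o=np.zeros((400+190,640,3),np.uint8);o[:400]=im;o[400:,:320]=cv2.resize(sd[160:255,260:420],(320,190),interpolation=2)
cv2.imwrite("pics/w7.png",o)
E
```

```text
18.9833 [ 0.44841328 -0.16188624  0.11415048] [ 3.14125054e+00 -2.42519286e-04  1.57192139e+00] 0.09199405577692255
```

View pics/w7.png

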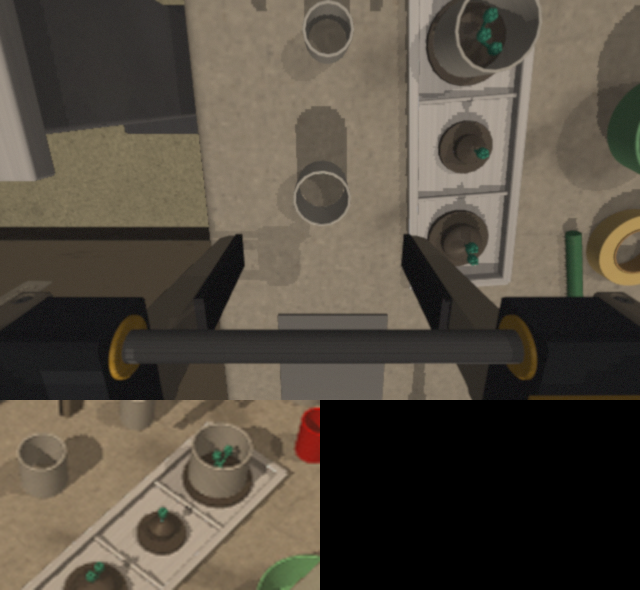

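The large ring is seated flat around the large former. The medium ring's rim is at (322,198), the medium former's flange at (457,238) and the small former's at (466,147).

```bash
python3 - <<'E'
from h import *
z=np.load("w7.npz");cm=(z["K"],z["d"],z["T"]);im=cv2.imread("pics/w7r.png");hsv=cv2.cvtColor(im,cv2.COLOR_BGR2HSV)
for n,(x,y),r in(("M",(457,238),33),("S",(466,147),29)):
    w=np.zeros(im.shape[:2],np.uint8);cv2.circle(w,(x,y),r,255,-1)
    for v in(90,100,110):
        m=cv2.bitwise_and(cv2.inRange(hsv,(5,0,0),(90,255,v)),w);m=cv2.morphologyEx(m,cv2.MORPH_OPEN,np.ones((5,5)))
        c=max(cv2.findContours(m,0,1)[0],key=cv2.contourArea);e=cv2.fitEllipse(cv2.convexHull(c));print(n,v,np.round(e[0]+e[1],1),ray(cm,[e[0]],.010).round(4))
print("manual M,S",ray(cm,[(457.5,238),(466.5,147)],.010).round(4),"ringM,S",ray(cm,[(322,198),(328,29)],.05).round(4))
print(ctrl.read_state()["tcp_pos"])
E
```

```text
M 90 [455.9 238.9  57.5  64.3] [[ 0.5899 -0.2203]]
M 100 [456.3 239.2  59.4  64.3] [[ 0.5905 -0.2206]]
M 110 [456.6 239.2  61.1  64.2] [[ 0.5908 -0.2206]]
S 90 [464.3 145.9  50.7  55.7] [[ 0.5863 -0.1219]]
S 100 [464.3 145.9  51.2  56.3] [[ 0.5862 -0.1219]]
S 110 [464.4 145.8  52.   56.7] [[ 0.5864 -0.1218]]
manual M,S [[ 0.5915 -0.2192]
 [ 0.5885 -0.123 ]] ringM,S [[ 0.4478 -0.1627]
 [ 0.4525 -0.027 ]]
[ 0.44841328 -0.16188624  0.11415048]
```

Request:
apply_moves([
  [-0.004,-0.002,0.15,0,0,0,0],
  [-0.004,-0.002,0.3,0,0,0,0],
  [-0.004,-0.002,0.45,0,0,0,0],
  [-0.004,-0.002,0.56,0,0,0,0],
  [-0.004,-0.002,0.62,0,0,0,0],
  [-0.004,-0.002,0.653,0,0,0,0],
  [-0.004,-0.002,0.653,0,0,0,0],
  [-0.004,-0.002,0.653,0,0,0,0],
])

```text
time: 19.65
tcp_pos: [0.448, -0.1632, -0.0161]
tcp_rot: [3.141, 0.0, 1.572]
wrist_force: [0.6, 0.1, 0.1]
gripper_width: 0.0917
grip_force: 0.0
```

Request:
apply_moves([
  [0,0,0,0,0,0,0.2],
  [0,0,0,0,0,0,0.35],
  [0,0,0,0,0,0,0.45],
  [0,0,0,0,0,0,0.6],
  [0,0,0,0,0,0,0.6],
  [0,0,0,0,0,0,0.6],
  [0,0,0,0,0,0,0.6],
], force=25)

```text
time: 20.23
tcp_pos: [0.4474, -0.1636, -0.0163]
tcp_rot: [3.141, 0.0, 1.571]
wrist_force: [-0.4, 0.3, 0.9]
gripper_width: 0.0512
grip_force: 25.0
```

Request:
apply_moves([
  [0,0,-0.05,0,0,0,0.6],
  [0,0,-0.2,0,0,0,0.6],
  [0,0,-0.35,0,0,0,0.6],
  [0,0,-0.5,0,0,0,0.6],
  [-0.07,0.16,-0.5,0,0,0,0.6],
  [-0.14,0.33,-0.5,0,0,0,0.6],
  [-0.21,0.5,-0.5,0,0,0,0.6],
  [-0.27,0.65,-0.5,0,0,0,0.6],
  [-0.285,0.718,-0.5,0,0,0,0.6],
  [-0.285,0.718,-0.5,0,0,0,0.6],
  [-0.285,0.718,-0.5,0,0,0,0.6],
  [-0.285,0.718,-0.5,0,0,0,0.6],
])

```text
time: 21.23
tcp_pos: [0.5896, -0.2198, 0.0832]
tcp_rot: [-3.14, -0.001, 1.571]
wrist_force: [-0.3, 0.7, -1.2]
gripper_width: 0.0509
grip_force: 25.0
```

```bash
python3 - <<'E'
from h import *
cm=cam("wrist");im=ctrl.get_image("wrist");s=ctrl.read_state();print(s["time"],s["tcp_pos"],s["tcp_rot"],s["gripper_width"])
p=s["tcp_pos"];a=np.linspace(0,2*np.pi,24,endpoint=False)
def circ(x,y,r,z,col):
    for u in proj(cm,np.c_[x+r*np.cos(a),y+r*np.sin(a),0*a+z]): cv2.circle(im,tuple(int(v) for v in u.round()),1,col,-1)
circ(p[0],p[1]+.0009,.0235,p[2]+.0163+.05,(0,0,255))
circ(.591,-.2197,.020,.021,(0,255,255));circ(.591,-.2197,.032,.011,(0,255,0));circ(.587,-.122,.026,.011,(255,255,0))
cv2.imwrite("pics/w8.png",cv2.resize(im[40:310,190:460],None,fx=2.2,fy=2.2,interpolation=2))
E
```

```text
21.2833 [ 0.58957362 -0.21982416  0.08334687] [-3.14027947e+00 -7.01543379e-04  1.57074893e+00] 0.050627703718648887
```

View pics/w8.png

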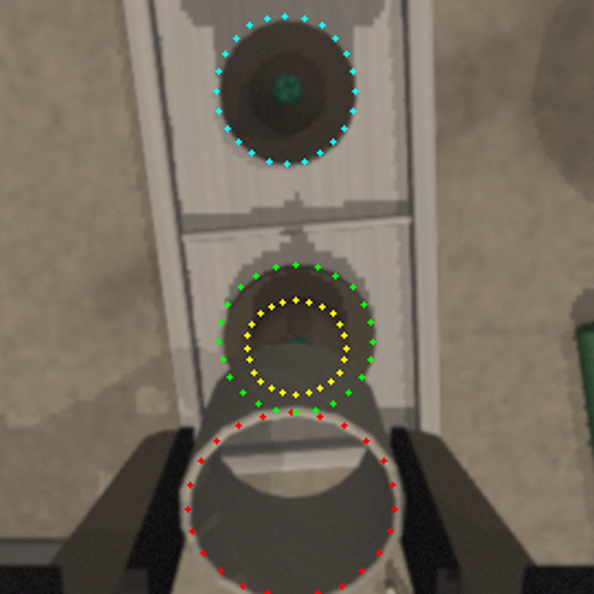

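The overlays agree to about 1 mm: the medium flange is about 1 mm further in +x, and the small former's fit is good. Now lowering the medium ring.

Request:
apply_moves([
  [-0.002,0.01,0.03,0,0,0,0.6],
  [-0.002,0.01,0.1,0,0,0,0.6],
  [-0.002,0.01,0.2,0,0,0,0.6],
  [-0.002,0.01,0.28,0,0,0,0.6],
  [-0.002,0.01,0.33,0,0,0,0.6],
  [-0.002,0.01,0.36,0,0,0,0.6],
  [-0.002,0.01,0.38,0,0,0,0.6],
  [-0.002,0.01,0.395,0,0,0,0.6],
  [-0.002,0.01,0.395,0,0,0,0.6],
  [-0.002,0.01,0.395,0,0,0,0.6],
])

```text
time: 22.12
tcp_pos: [0.5934, -0.2212, 0.0052]
tcp_rot: [3.141, 0.001, 1.571]
wrist_force: [0.6, -0.5, -1.1]
gripper_width: 0.0507
grip_force: 25.0
```

Request:
apply_moves([
  [0.004,-0.005,0.012,0,0,0,0.6],
  [0.004,-0.005,0.022,0,0,0,0.6],
  [0.004,-0.005,0.03,0,0,0,0.6],
  [0.004,-0.005,0.036,0,0,0,0.6],
  [0.004,-0.005,0.042,0,0,0,0.6],
  [0.004,-0.005,0.045,0,0,0,0.6],
  [0.004,-0.005,0.045,0,0,0,0.6],
])

```text
time: 22.7
tcp_pos: [0.5917, -0.22, -0.0047]
tcp_rot: [-3.141, -0.0, 1.571]
wrist_force: [0.4, 0.1, -1.3]
gripper_width: 0.0504
grip_force: 25.0
```

Request:
apply_moves([
  [0,0,0.003,0,0,0,0.6],
  [0,0,0.006,0,0,0,0.6],
  [0,0,0.006,0,0,0,0.6],
  [0,0,0.006,0,0,0,0.6],
])

```text
time: 23.03
tcp_pos: [0.592, -0.2201, -0.0053]
tcp_rot: [3.141, 0.0, 1.571]
wrist_force: [-1.1, 0.2, 1.9]
gripper_width: 0.0509
grip_force: 25.0
```

Request:
apply_moves([
  [0,0,0,0,0,0,0.4],
  [0,0,0,0,0,0,0.25],
  [0,0,0,0,0,0,0.25],
  [0,0,0,0,0,0,0.25],
  [0,0,-0.1,0,0,0,0.25],
  [0,0,-0.25,0,0,0,0.25],
  [0,0,-0.4,0,0,0,0.25],
  [0,0,-0.6,0,0,0,0.2],
  [0.15,-0.12,-0.6,0,0,0,0],
  [0.3,-0.24,-0.6,0,0,0,0],
  [0.45,-0.36,-0.6,0,0,0,0],
  [0.6,-0.48,-0.6,0,0,0,0],
  [0.75,-0.6,-0.6,0,0,0,0],
  [0.9,-0.67,-0.6,0,0,0,0],
  [0.967,-0.698,-0.6,0,0,0,0],
  [0.967,-0.698,-0.6,0,0,0,0],
  [0.967,-0.698,-0.6,0,0,0,0],
  [0.967,-0.698,-0.6,0,0,0,0],
])

```text
time: 24.53
tcp_pos: [0.4533, -0.0278, 0.1147]
tcp_rot: [3.141, 0.001, 1.57]
wrist_force: [-0.3, 0.1, -0.0]
gripper_width: 0.0921
grip_force: 0.0
```

```bash
python3 - <<'E'
from h import *
sd=ctrl.get_image("side");cm=cam("wrist");im=ctrl.get_image("wrist");s=ctrl.read_state();print(s["time"],s["tcp_pos"],s["tcp_rot"],s["gripper_width"])
a=np.linspace(0,2*np.pi,24,endpoint=False)
for u in proj(cm,np.c_[.4525+.0175*np.cos(a),-.0268+.0175*np.sin(a),0*a+.05]): cv2.circle(im,tuple(int(v) for v in u.round()),1,(0,0,255),-1)
o=np.hstack([cv2.resize(im[120:280,240:500],None,fx=1.7,fy=1.7,interpolation=2),cv2.resize(sd[160:296,260:400],None,fx=2,fy=2,interpolation=2)])
cv2.imwrite("pics/w9.png",o)
E
```

```text
24.6333 [ 0.45311426 -0.02793107  0.11445715] [3.14123386e+00 4.29863045e-04 1.56932818e+00] 0.09204116577336126
```

View pics/w9.png

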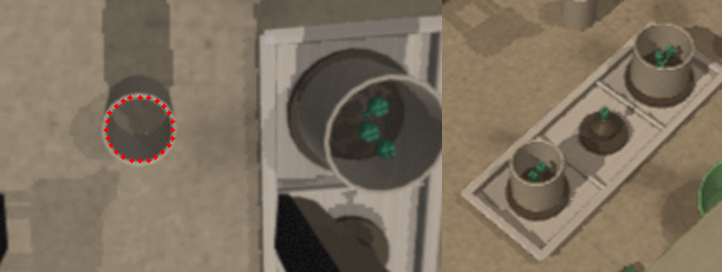

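The medium and large rings are seated, and the small ring matches the red circle. I'll grip it now.

Request:
apply_moves([
  [0.005,-0.003,0.15,0,0,0,0],
  [0.005,-0.003,0.3,0,0,0,0],
  [0.005,-0.003,0.45,0,0,0,0],
  [0.005,-0.003,0.56,0,0,0,0],
  [0.005,-0.003,0.62,0,0,0,0],
  [0.005,-0.003,0.653,0,0,0,0],
  [0.005,-0.003,0.653,0,0,0,0],
  [0.005,-0.003,0.653,0,0,0,0],
])

```text
time: 25.3
tcp_pos: [0.4523, -0.0263, -0.0159]
tcp_rot: [3.141, 0.0, 1.57]
wrist_force: [-0.5, -1.1, -0.3]
gripper_width: 0.0921
grip_force: 0.0
```

Request:
apply_moves([
  [0,0,0,0,0,0,0.2],
  [0,0,0,0,0,0,0.35],
  [0,0,0,0,0,0,0.45],
  [0,0,0,0,0,0,0.55],
  [0,0,0,0,0,0,0.7],
  [0,0,0,0,0,0,0.7],
  [0,0,0,0,0,0,0.7],
  [0,0,0,0,0,0,0.7],
], force=25)

```text
time: 25.97
tcp_pos: [0.4517, -0.0256, -0.0163]
tcp_rot: [3.141, 0.0, 1.571]
wrist_force: [0.8, 0.4, 1.0]
gripper_width: 0.0408
grip_force: 0.5
```

Request:
apply_moves([
  [0,0,0,0,0,0,0.7],
  [0,0,0,0,0,0,0.7],
  [0,0,-0.05,0,0,0,0.7],
  [0,0,-0.2,0,0,0,0.7],
  [0,0,-0.35,0,0,0,0.7],
  [0,0,-0.5,0,0,0,0.7],
  [0,0,-0.55,0,0,0,0.7],
  [-0.12,0.17,-0.55,0,0,0,0.7],
  [-0.24,0.34,-0.55,0,0,0,0.7],
  [-0.36,0.5,-0.55,0,0,0,0.7],
  [-0.45,0.63,-0.55,0,0,0,0.7],
  [-0.48,0.676,-0.55,0,0,0,0.7],
  [-0.48,0.676,-0.55,0,0,0,0.7],
  [-0.48,0.676,-0.55,0,0,0,0.7],
  [-0.48,0.676,-0.55,0,0,0,0.7],
])

```text
time: 27.22
tcp_pos: [0.5855, -0.1207, 0.0928]
tcp_rot: [-3.14, -0.001, 1.571]
wrist_force: [-0.5, 0.2, -1.0]
gripper_width: 0.0397
grip_force: 25.0
```

```bash
python3 - <<'E'
from h import *
cm=cam("wrist");im=ctrl.get_image("wrist");s=ctrl.read_state();print(s["time"],s["tcp_pos"],s["tcp_rot"],s["gripper_width"],s["grip_force"])
p=s["tcp_pos"];a=np.linspace(0,2*np.pi,24,endpoint=False)
def circ(x,y,r,z,col):
    for u in proj(cm,np.c_[x+r*np.cos(a),y+r*np.sin(a),0*a+z]): cv2.circle(im,tuple(int(v) for v in u.round()),1,col,-1)
circ(p[0],p[1]-.0010,.0175,p[2]+.0163+.05,(0,0,255))
circ(.587,-.1225,.014,.021,(0,255,255));circ(.587,-.1225,.026,.011,(0,255,0))
cv2.imwrite("pics/w10.png",cv2.resize(im[90:330,200:440],None,fx=2.5,fy=2.5,interpolation=2))
E
```

```text
27.2667 [ 0.58560068 -0.12066093  0.09308538] [-3.13997592e+00 -7.88554253e-04  1.57125145e+00] 0.03913845155321084 24.99967686831951
```

View pics/w10.png

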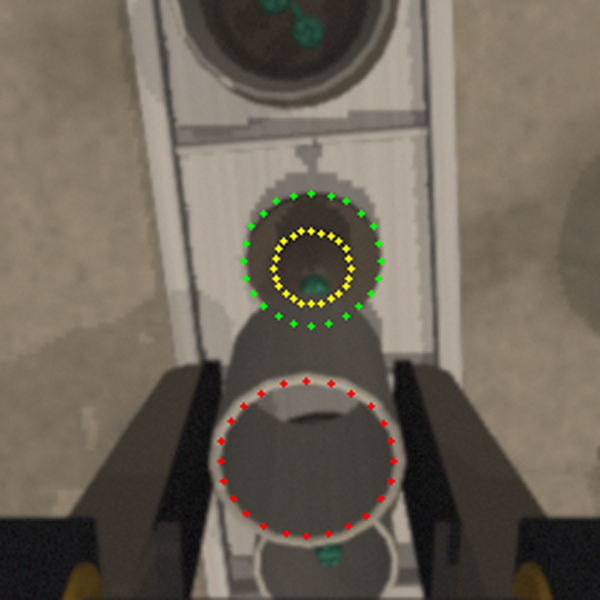

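The overlays match the ring and the small former within 1 mm, so I'll lower it.

Request:
apply_moves([
  [-0.004,0.006,0.03,0,0,0,0.7],
  [-0.004,0.006,0.13,0,0,0,0.7],
  [-0.004,0.006,0.24,0,0,0,0.7],
  [-0.004,0.006,0.32,0,0,0,0.7],
  [-0.004,0.006,0.37,0,0,0,0.7],
  [-0.004,0.006,0.4,0,0,0,0.7],
  [-0.004,0.006,0.42,0,0,0,0.7],
  [-0.004,0.006,0.435,0,0,0,0.7],
  [-0.004,0.006,0.435,0,0,0,0.7],
  [-0.004,0.006,0.435,0,0,0,0.7],
])

```text
time: 28.1
tcp_pos: [0.5887, -0.1227, 0.0075]
tcp_rot: [3.14, 0.001, 1.571]
wrist_force: [0.2, 0.2, -0.8]
gripper_width: 0.0396
grip_force: 25.0
```

Request:
apply_moves([
  [0.004,-0.005,0.015,0,0,0,0.7],
  [0.004,-0.005,0.028,0,0,0,0.7],
  [0.004,-0.005,0.039,0,0,0,0.7],
  [0.004,-0.005,0.047,0,0,0,0.7],
  [0.004,-0.005,0.053,0,0,0,0.7],
  [0.004,-0.005,0.056,0,0,0,0.7],
  [0.004,-0.005,0.056,0,0,0,0.7],
])

```text
time: 28.68
tcp_pos: [0.587, -0.1217, -0.0047]
tcp_rot: [-3.141, -0.0, 1.571]
wrist_force: [-0.8, -0.7, -0.8]
gripper_width: 0.0393
grip_force: 25.0
```

Request:
apply_moves([
  [0,0,0.003,0,0,0,0.7],
  [0,0,0.006,0,0,0,0.7],
  [0,0,0.006,0,0,0,0.7],
  [0,0,0.006,0,0,0,0.7],
])

```text
time: 29.02
tcp_pos: [0.5872, -0.1218, -0.0053]
tcp_rot: [3.141, 0.0, 1.571]
wrist_force: [-1.8, 0.8, 2.2]
gripper_width: 0.0394
grip_force: 25.0
```

Request:
apply_moves([
  [0,0,0,0,0,0,0.5],
  [0,0,0,0,0,0,0.35],
  [0,0,0,0,0,0,0.35],
  [0,0,0,0,0,0,0.35],
  [0,0,-0.1,0,0,0,0.35],
  [0,0,-0.25,0,0,0,0.35],
  [0,0,-0.4,0,0,0,0.35],
  [0,0,-0.6,0,0,0,0.2],
  [0,0,-0.8,0,0,0,0],
  [0,0,-1,0,0,0,0],
  [0,0,-1,0,0,0,0],
  [0,0,-1,0,0,0,0],
])

```text
time: 30.02
tcp_pos: [0.5891, -0.1225, 0.1977]
tcp_rot: [3.135, 0.003, 1.571]
wrist_force: [0.4, 0.1, -0.5]
gripper_width: 0.0907
grip_force: 0.0
```

```bash
python3 - <<'E'
from h import *
sd=ctrl.get_image("side");im=ctrl.get_image("wrist")
o=np.zeros((600,800,3),np.uint8);o[:300,:480]=cv2.resize(im,(480,300),interpolation=3);o[300:,:480]=cv2.resize(sd[120:300,170:458],(480,300),interpolation=2);cv2.imwrite("pics/w11.png",o[:,:480])
print(ctrl.read_state()["time"])
E
```

```text
30.1167
```

View pics/w11.png

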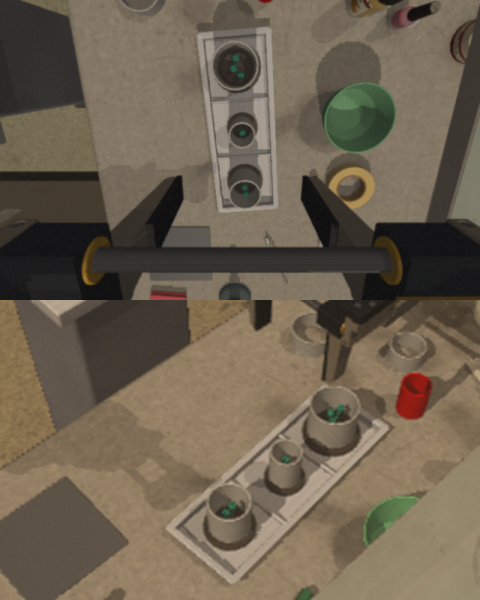

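All three rings sit flat on their formers in the tray, the low rings and the red one are untouched, and the gripper is clear.

```bash
python3 -c "
from workcell import ctrl
print(ctrl.hand_in())"
```

```text
the job is handed in; nothing more can be done
None
```

The job is handed in: the large former is in the empty bay, all three full-height rings are seated on their formers, and the two low rings and the red look-alike were left where they stood.

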